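Close the wide sample tin

ROBOT

A 7-joint arm with a two-finger parallel gripper is mounted at the origin on a cart in front of the work surface, level with it; the furniture and walls round the work are solid. World frame = base frame: x ahead of the robot, y to its left, z up, the work surface at z = 0. Lengths are in m, angles in rad, forces in N, time in s.
With the tool pointing down it reaches from about 0.425 to 0.925 m from the base axis. Payload 6.8 kg.
Tool frame: the origin (TCP) lies on the centre line of the jaws, within the pads' length; the fingertips stand 14 mm ahead of it and the grasp point (between the pads) lies 5 mm behind it (r.tips_ahead is the distance from the TCP to the fingertips, in m); z points along the fingers, y is the line along which they close (so a half turn about z gives the same grasp; the last joint's range is limited). The gripper opens to 85 mm and grips with 20 to 120 N. Pads are 22 mm wide; open, the fingers measure 114 mm over their backs; the gripper's body (76 mm by 85 mm) begins 54 mm behind the grasp point. The pads swing forward as they close: fully open they stand 13 mm farther back than shut.
Start: joints at [1.051, 0.477, 0.022, 1.555, -0.011, 1.109, -0.083], TCP at [0.27, -0.619, 0.245] pointing down, gripper open.
Joint ranges: [-2.96, 2.96], [-0.34, 2.1], [-1.41, 1.46], [0.24, 2.44], [-1.37, 4.51], [0.17, 1.92], [-2.96, 2.96]. Speed limits (rad/s): [2.39, 2.39, 3.14, 3.14, 3.14, 3.14, 3.14].

INTERFACE

Orientations are given as a rotation vector (axis times angle).
In Python, from bench import r, eyes gives the robot as it stands.
- The arm moves only by the tool step_arm, never from a script. Its argument "rows" is a list of rows, each a list of 6 numbers: the shift along the world's x, y, z in units of 60 cm (1.0 is 60 cm), then the turn, a rotation vector about the world's x, y, z in units of pi rad (1.0 is pi rad). In form: [[x, y, z, rx, ry, rz], ...]. A call has 1 to 5 rows; each row is the pose to reach, as a shift and turn from the pose commanded when the call began, turning the shorter way round; what a row does not reach only later rows make up. A row lasts 1/12 s, in which the tool goes at most 41.7 mm and 7.16 degrees, less where a joint would pass 70% of its speed; a pose out of reach is approached as far as the arm can. A call with a number of a shift or a turn outside -1 to 1 is refused whole. A call with a gripper value outside its range is refused whole. "jaw" is the closure, from 0 (fully open) to 1 (shut), set as the call begins (left out, the last holds). The fingers move at their own pace and stop on an object; "squeeze" is the grip in N (left out, the last holds). Time passes only in rows, so rows that repeat a pose let the fingers close. It gives the time, the measured TCP pose, the force, the opening and the grip force at its end, in the units of the state.
- r.get_obs(): the state, without advancing time (a new reading comes with each control period).
- eyes.grab_frame(name): name is "scene" or "top" or "wrist"; returns the picture (420x560x3 uint8, red, green, blue); there is no depth.
- eyes.camera_info(name): a dict with "mtx" (3x3 intrinsics, pixels), "extrinsics" (4x4, takes a point from camera to world coordinates); the wrist camera has in their place "tool_from_camera" (4x4, takes a point from camera to tool coordinates, whose origin is the TCP and whose axes are the flange's). Camera axes: x right, y down, z forward; pixel columns grow to the right and rows downward; lengths in m; the calibration is good to about 2 mm. A picture is of the moment at which its call begins: read the wrist's pose just before it. camera_info takes no time and is no camera call.
- r.hand_in(): hands the job in; it is judged then, once.
The state is a dict: "clock": time; "joints": joint angles; "qvel": joint speeds; "tau": joint torques, N m; "tcp_pos": TCP position; "orientation": TCP orientation; "contact_force": force on the tool from outside, world axes, zero at the start; "moment": the same for the moment, N m; "grip_width": finger opening in m; "gripper_force": force on a finger pad.
Only numpy, scipy, OpenCV 4.12 (cv2) and the standard library are available. Lean on these libraries where they do the work, as an engineer would, in place of code of your own. Each camera call takes 0.05 s, during which the arm holds its last target. There are 200 camera calls.

TASK

Put the wide lid on the wide open tin on the packing bench, so that it sits level and fully down on the rim; lower it on rather than dropping it. Leave both tins standing where they are, and leave the smaller lid lying where it is.

Things in the scene. Friction and masses are not known exactly. Their poses are not given: they have to be found in the camera images.
- wide_lid_centre (a point): Loose metal lid, the wider of two, lying right side up, 150 g. Disc 118 mm across, 4 mm thick; on its middle an upright round wooden knob, 26 across, 30 tall, to grasp from above. Under the disc a tapered plug 12 deep, 94 (top) to 80 mm across, fits the tin's mouth. Point: on the axis half-way up, 23 mm above the plug's bottom, 7 above the disc's top; z up. Seated, it is 11 mm above the rim.
- wide_tin_rim (a point): Open round metal tin, the wider of two, loose, 0.6 kg, standing upright: 110 mm across, 70 mm tall, wall 3 mm (mouth 104 mm across). This point is the centre of its mouth at rim height, 70 mm above the bench; z points up.
- narrow_lid_centre (a point): The smaller loose lid, of the same make, 100 g: disc 84 mm across, the same knob and heights, plug 62 to 52 mm across. It belongs to the narrow tin and is to be left where it lies. The point is on its axis half-way up, 23 mm above the bottom of its plug. Either lid may lie on the left or the right.
- narrow_tin_rim (a point): The narrower open metal tin, loose, 0.4 kg: 76 mm across, 70 mm tall, wall 3 mm. To be left open where it stands. The point is the centre of its mouth at rim height, 70 mm above the bench. Either tin may stand on the left or the right.
There are look-alikes about, which are no part of the job. Leave any orange look-alike of the part that bears wide_lid_centre alone.

How it is judged:
At the end, for the whole second after the job is handed in: Wide lid right side up on the wide tin: centred within 10 mm, seated within 2.5 mm, level within 10 degrees, at rest. Wide tin upright (10 degrees) on the bench, within 50 mm of its start; narrow tin and smaller lid within 40 mm of theirs (horizontal distance between wide_lid_centre and wide_tin_rim below 0.01 m and z of wide_lid_centre in the frame of wide_tin_rim between 0.008 and 0.0135 m and angle between each of wide_lid_centre, wide_tin_rim's own z axis and vertical below 0.175 rad and height (world z) of wide_tin_rim between 0.065 and 0.075 m and distance of wide_tin_rim from where it was at the start of the episode below 0.05 m and distance of each of narrow_tin_rim, narrow_lid_centre from where it was at the start of the episode below 0.04 m and linear speed of wide_lid below 0.02 m/s); the robot touches nothing.
It fails at once if the wide lid is dropped: let go of above the wide tin while more than 30 mm above its seat (horizontal distance between wide_lid_centre and wide_tin_rim below 0.06 m and z of wide_lid_centre in the frame of wide_tin_rim above 0.041 m and contact force between wide_lid and the fingers below 0.05 N).
It fails at once if the narrow tin or the smaller lid is pushed or carried more than 40 mm (distance of any of narrow_tin_rim, narrow_lid_centre from where it was at the start of the episode above 0.04 m).
It also fails if it takes over 40 s, if anything falls off the work surface, if the arm or the gripper's body presses on something with over 40 N, if the wrist force passes 120 N, or if a joint passes its speed limit or range.

## Working session

There is one attempt and no reset: what is moved stays moved. The work goes in short steps, Python scripts to look and compute and a tool call to move; the robot and the scene stay as the last step left them, time stands still between calls to the robot, and variables do not carry over. Pictures are saved under pics/ and viewed, at most 10 in all, crops included, and the job is handed in when it is done.

Besides the shell and the picture viewer there is one more tool, called by a JSON object that holds its "fn" and its "kwargs", one argument or row to a line. step_arm: Moves the arm, as the interface text tells. Shifts and turns lie within -1 to 1; 1 stands for 60 cm of shift or pi rad of turn. Its arguments: {"type":"object","properties":{"rows":{"type":"array"},"jaw":{"type":"number"},"squeeze":{"type":"number"}},"required":["rows"]}

```bash
mkdir -p pics
python3 - <<'E'
from bench import r, eyes
import cv2, numpy as np
o=r.get_obs(); print(o['clock'],o['tcp_pos'],o['orientation'],o['grip_width'],r.tips_ahead)
for n in ("top","scene"):
    cv2.imwrite(f"pics/{n}0.png",eyes.grab_frame(n)[:,:,::-1])
    i=eyes.camera_info(n); print(n,np.round(i["mtx"],1).tolist(),np.round(i["extrinsics"],3).tolist())
print(np.round(eyes.camera_info("wrist")["tool_from_camera"],3).tolist())
E
```

```text
0.0 [ 0.2699117  -0.61805229  0.24432295] [-3.07350806e+00 -6.41901967e-01  8.70549117e-04] 0.08544716520403799 0.014
top [[510.3, 0.0, 283.0], [0.0, 510.3, 208.7], [0.0, 0.0, 1.0]] [[-0.002, -0.989, 0.149, 0.276], [-1.0, 0.001, -0.007, -0.192], [0.007, -0.149, -0.989, 1.855], [0.0, 0.0, 0.0, 1.0]]
scene [[494.4, 0.0, 278.4], [0.0, 494.4, 206.7], [0.0, 0.0, 1.0]] [[-0.768, -0.279, 0.576, -0.315], [-0.64, 0.349, -0.684, 0.802], [-0.01, -0.895, -0.446, 0.756], [0.0, 0.0, 0.0, 1.0]]
[[0.001, -0.966, -0.258, 0.065], [1.0, 0.001, -0.001, 0.001], [0.001, -0.257, 0.966, -0.128], [0.0, 0.0, 0.0, 1.0]]
```

View pics/top0.png

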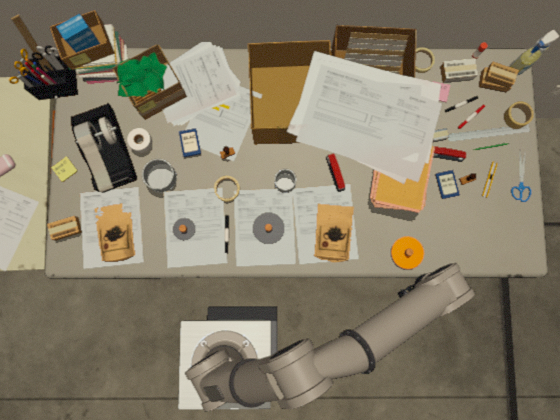

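View pics/scene0.png

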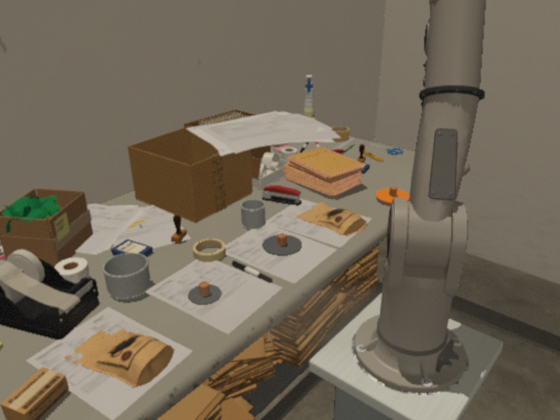

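The top view shows the wide lid at (268,228), the narrow lid at (183,229), the wide tin at (160,177), the narrow tin at (285,181) and the orange decoy at (407,252). I'll measure each of them next.

```bash
cat > h.py <<'E'
import numpy as np, cv2
from scipy.spatial.transform import Rotation as R
from bench import r, eyes
def ray(n,px,z,T=None):
    i=eyes.camera_info(n); T=i["extrinsics"] if T is None else T
    d=T[:3,:3]@np.linalg.solve(i["mtx"],[px[0],px[1],1.]); c=T[:3,3]
    return c+d*(z-c[2])/d[2]
def wristT(o):
    T=np.eye(4);T[:3,:3]=R.from_rotvec(o["orientation"]).as_matrix();T[:3,3]=o["tcp_pos"]
    return T@eyes.camera_info("wrist")["tool_from_camera"]
def blobs(m,amin,amax,around=None,rad=40):
    m=cv2.morphologyEx(m.astype(np.uint8)*255,cv2.MORPH_OPEN,np.ones((3,3)))
    out=[]
    for c in cv2.findContours(m,cv2.RETR_EXTERNAL,cv2.CHAIN_APPROX_NONE)[0]:
        a=cv2.contourArea(c)
        if amin<a<amax and len(c)>5:
            e=cv2.fitEllipse(cv2.convexHull(c))
            if around is None or np.hypot(e[0][0]-around[0],e[0][1]-around[1])<rad: out.append((a,e))
    return out
E
python3 - <<'E'
from h import *
im=cv2.imread("pics/top0.png"); hsv=cv2.cvtColor(im,cv2.COLOR_BGR2HSV); g=cv2.cvtColor(im,cv2.COLOR_BGR2GRAY)
for n,p in dict(wl=(268,228),nl=(183,229)).items():
    print(n,hsv[p[1]+8,p[0]-8],hsv[p[1],p[0]])
    for a,e in blobs((g<125)&(hsv[...,1]<60),100,3000,p,15): print(n,a,np.round(e,1) if 0 else e,ray("top",e[0],.016))
    k=blobs((hsv[...,1]>90)&(hsv[...,0]<20),8,200,p,12)
    for a,e in k: print(n,'knob',e,ray("top",e[0],.046))
for n,p in dict(wt=(160,177),nt=(285,181)).items():
    c=im[p[1]-30:p[1]+30,p[0]-30:p[0]+30]
    cv2.imwrite(f"pics/{n}.png",c); print(n,ray("top",p,.07))
a=np.hstack([cv2.resize(cv2.imread(f"pics/{n}.png"),(390,390),interpolation=cv2.INTER_CUBIC) for n in("wt","nt")])
cv2.imwrite("pics/tins.png",a)
E
```

```text
wl [ 11  18 114] [ 15 168 190]
wl 708.5 ((268.18365478515625, 228.0825653076172), (30.55643653869629, 30.92788314819336), 96.93645477294922) [ 0.48158127 -0.15073013  0.016     ]Traceback (most recent call last):
  File "<stdin>", line 6, in <module>
  File "h.py", line 17, in blobs
    e=cv2.fitEllipse(cv2.convexHull(c))
cv2.error: OpenCV(4.12.0) /io/opencv/modules/imgproc/src/shapedescr.cpp:361: error: (-201:Incorrect size of input array) There should be at least 5 points to fit the ellipse in function 'fitEllipseNoDirect'
```

```bash
sed -i 's/len(c)>5:/len(cv2.convexHull(c))>5:/' h.py
python3 - <<'E'
from h import *
im=cv2.imread("pics/top0.png"); hsv=cv2.cvtColor(im,cv2.COLOR_BGR2HSV); g=cv2.cvtColor(im,cv2.COLOR_BGR2GRAY)
for n,p in dict(wl=(268,228),nl=(183,229)).items():
    for a,e in blobs((g<125)&(hsv[...,1]<60),100,3000,p,15): print(n,a,np.round(e[1],1),ray("top",e[0],.016).round(4))
    for a,e in blobs((hsv[...,1]>90)&(hsv[...,0]<20),8,200,p,12): print(n,'knob',np.round(e[1],1),ray("top",e[0],.046).round(4))
for n,p in dict(wt=(160,177),nt=(285,181)).items():
    c=im[p[1]-30:p[1]+30,p[0]-30:p[0]+30]
    cv2.imwrite(f"pics/{n}.png",c); print(n,ray("top",p,.07).round(3))
a=np.hstack([cv2.resize(cv2.imread(f"pics/{n}.png"),(390,390),interpolation=cv2.INTER_CUBIC) for n in("wt","nt")])
cv2.imwrite("pics/tins.png",a)
E
```

```text
wl 708.5 [30.6 30.9] [ 0.4816 -0.1507  0.016 ]
wl knob [6.9 8. ] [ 0.4815 -0.1507  0.046 ]
nl 342.5 [21.4 21.7] [0.4793 0.1553 0.016 ]
nl knob [7.3 8.2] [0.4779 0.1539 0.046 ]
wt [0.659 0.234 0.07 ]
nt [ 0.644 -0.211  0.07 ]
```

View pics/tins.png

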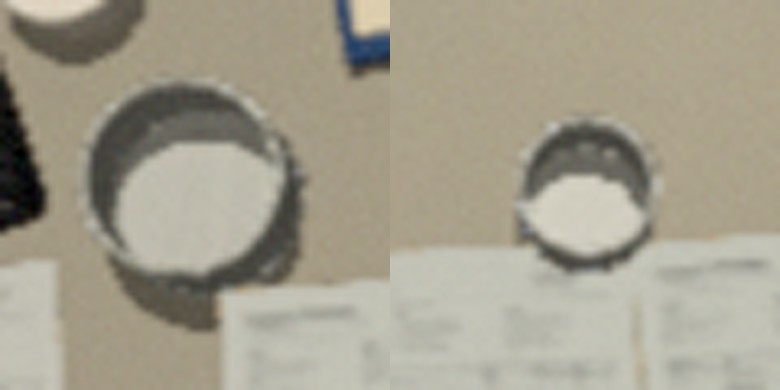

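Refined from this crop, the wide tin's rim centre is near (158,174.5) in the top image, about (0.668, 0.241). The first move goes to above the wide lid.

{"fn": "step_arm", "kwargs": {
  "rows": [
    [0.353,0.78,-0.03,0,0,0],
    [0.353,0.78,-0.03,0,0,0],
    [0.353,0.78,-0.03,0,0,0],
    [0.353,0.78,-0.03,0,0,0],
    [0.353,0.78,-0.03,0,0,0]
  ],
  "jaw": 0
}}

```text
clock: 0.52
tcp_pos: [0.3562, -0.4268, 0.2376]
orientation: [-3.075, -0.642, 0.001]
contact_force: [1.0, -0.6, -0.7]
grip_width: 0.0856
gripper_force: 0.0
```

{"fn": "step_arm", "kwargs": {
  "rows": [
    [0.209,0.46,-0.02,0,0,0],
    [0.209,0.46,-0.02,0,0,0],
    [0.209,0.46,-0.02,0,0,0],
    [0.209,0.46,-0.02,0,0,0],
    [0.209,0.46,-0.02,0,0,0]
  ]
}}

```text
clock: 0.93
tcp_pos: [0.4423, -0.2374, 0.2296]
orientation: [3.075, 0.642, -0.0]
contact_force: [1.0, -0.6, -0.3]
grip_width: 0.0855
gripper_force: 0.0
```

{"fn": "step_arm", "kwargs": {
  "rows": [
    [0.066,0.146,-0.006,0,0,0],
    [0.066,0.146,-0.006,0,0,0],
    [0.066,0.146,-0.006,0,0,0],
    [0.066,0.146,-0.006,0,0,0],
    [0.066,0.146,-0.006,0,0,0]
  ]
}}

```text
clock: 1.35
tcp_pos: [0.4816, -0.1513, 0.2259]
orientation: [-3.075, -0.645, 0.001]
contact_force: [-1.0, -0.4, 0.6]
grip_width: 0.0853
gripper_force: 0.0
```

Run:
```python
from h import *
o=r.get_obs(); im=eyes.grab_frame("wrist")[:,:,::-1].copy(); cv2.imwrite("pics/w1.png",im)
T=wristT(o); hsv=cv2.cvtColor(im,cv2.COLOR_BGR2HSV); g=cv2.cvtColor(im,cv2.COLOR_BGR2GRAY)
print(o["clock"],o["tcp_pos"].round(4) if hasattr(o["tcp_pos"],'round') else o["tcp_pos"])
for a,e in blobs((g<135)&(hsv[...,1]<60),8000,90000): print('disc',a,np.round(e[0]+e[1],1),ray("wrist",e[0],.016,T).round(4))
for a,e in blobs((hsv[...,1]>90)&(hsv[...,0]<20),500,9000): print('knob',a,np.round(e[0]+e[1],1),ray("wrist",e[0],.046,T).round(4))
```

```text
1.35 [ 0.4816 -0.1513  0.2259]
disc 10851.5 [264.3 176.6 119.2 181.6] [ 0.4838 -0.129   0.016 ]
disc 13811.5 [117.1 180.5 212.2 310.9] [0.4177 0.0108 0.016 ]
disc 22206.0 [455.3  49.2 157.7 313.1] [ 0.6691 -0.2474  0.016 ]
disc 9024.0 [ 68.6  69.  136.6 232.6] [0.504  0.0842 0.016 ]
knob 573.5 [283.4 192.5  26.1  29.5] [ 0.4821 -0.1516  0.046 ]
```

View pics/w1.png

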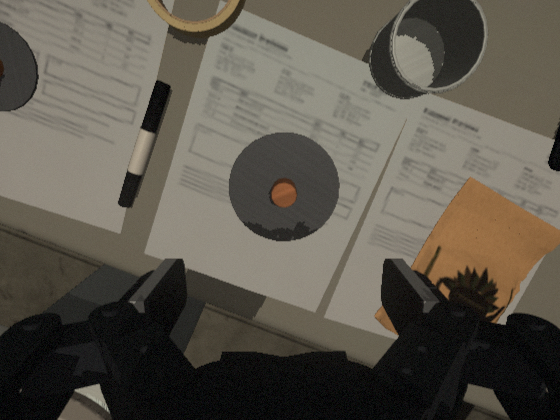

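The lid is centred at (285,187) and its knob at (283,192). That agrees with the top view to about 1 mm, so I'm descending and gripping.

{"fn": "step_arm", "kwargs": {
  "rows": [
    [0,0,-0.06,0,0,0],
    [0,0,-0.12,0,0,0],
    [0,0,-0.18,0,0,0],
    [0,0,-0.24,0,0,0],
    [0,0,-0.26,0,0,0]
  ]
}}

```text
clock: 1.82
tcp_pos: [0.4778, -0.1535, 0.0658]
orientation: [-3.074, -0.637, 0.011]
contact_force: [-1.0, 0.4, 0.3]
grip_width: 0.0852
gripper_force: 0.0
```

{"fn": "step_arm", "kwargs": {
  "rows": [
    [0,0,-0.02,0,0,0],
    [0,0,-0.04,0,0,0],
    [0,0,-0.055,0,0,0],
    [0,0,-0.055,0,0,0],
    [0,0,-0.055,0,0,0]
  ]
}}

```text
clock: 2.23
tcp_pos: [0.4812, -0.1529, 0.037]
orientation: [3.076, 0.64, -0.002]
contact_force: [1.0, -0.6, 0.7]
grip_width: 0.0855
gripper_force: 0.0
```

{"fn": "step_arm", "kwargs": {
  "rows": [
    [0,0,0,0,0,0],
    [0,0,0,0,0,0],
    [0,0,0,0,0,0],
    [0,0,0,0,0,0],
    [0,0,0,0,0,0]
  ],
  "jaw": 1,
  "squeeze": 50
}}

```text
clock: 2.65
tcp_pos: [0.482, -0.1518, 0.0376]
orientation: [3.075, 0.642, 0.001]
contact_force: [-1.8, 1.7, 5.6]
grip_width: 0.0251
gripper_force: 5.7
```

{"fn": "step_arm", "kwargs": {
  "rows": [
    [0,0,0,0,0,0],
    [0,0,0,0,0,0],
    [0,0,0,0,0,0],
    [0,0,0,0,0,0],
    [0,0,0,0,0,0]
  ]
}}

```text
clock: 3.07
tcp_pos: [0.4821, -0.1519, 0.0378]
orientation: [3.075, 0.642, 0.001]
contact_force: [-0.3, -0.1, 5.5]
grip_width: 0.0241
gripper_force: 48.8
```

{"fn": "step_arm", "kwargs": {
  "rows": [
    [0,0,0.02,0,0,0],
    [0,0,0.06,0,0,0],
    [0,0,0.12,0,0,0],
    [0,0,0.18,0,0,0],
    [0,0,0.24,0,0,0]
  ]
}}

```text
clock: 3.48
tcp_pos: [0.4809, -0.1515, 0.1824]
orientation: [-3.074, -0.643, 0.002]
contact_force: [0.3, 0.1, -1.6]
grip_width: 0.0242
gripper_force: 49.3
```

{"fn": "step_arm", "kwargs": {
  "rows": [
    [0,0,0.03,0,0,0],
    [0,0,0.03,0,0,0],
    [0,0,0.03,0,0,0]
  ]
}}

```text
clock: 3.73
tcp_pos: [0.4819, -0.1519, 0.1998]
orientation: [3.074, 0.642, 0.002]
contact_force: [-0.1, 0.3, -2.2]
grip_width: 0.0246
gripper_force: 49.3
```

Run:
```python
from h import *
cv2.imwrite("pics/w2.png",eyes.grab_frame("wrist")[:,:,::-1])
```

```text
(no output)
```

View pics/w2.png

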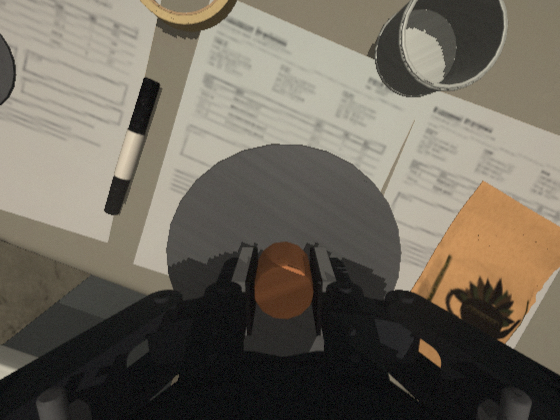

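The lid hangs level in the jaws with its knob at (283,280). I'm moving to a viewing point just before the wide tin.

{"fn": "step_arm", "kwargs": {
  "rows": [
    [0.005,0.04,0,0,0,0],
    [0.012,0.1,0,0,0,0],
    [0.02,0.16,0,0,0,0],
    [0.027,0.22,0,0,0,0],
    [0.034,0.28,0,0,0,0]
  ]
}}

```text
clock: 4.2
tcp_pos: [0.5006, 0.0176, 0.197]
orientation: [-3.075, -0.642, 0.006]
contact_force: [0.8, -0.2, -1.8]
grip_width: 0.0246
gripper_force: 49.4
```

{"fn": "step_arm", "kwargs": {
  "rows": [
    [0.007,0.06,0,0,0,0],
    [0.014,0.12,0,0,0,0],
    [0.021,0.18,0,0,0,0],
    [0.026,0.23,0,0,0,0],
    [0.03,0.268,0,0,0,0]
  ]
}}

```text
clock: 4.62
tcp_pos: [0.5185, 0.1801, 0.1968]
orientation: [-3.073, -0.647, 0.006]
contact_force: [0.7, 0.2, -1.2]
grip_width: 0.0243
gripper_force: 49.4
```

{"fn": "step_arm", "kwargs": {
  "rows": [
    [0,0,0,0,0,0],
    [0,0,0,0,0,0],
    [0,0,0,0,0,0],
    [0,0,0,0,0,0]
  ]
}}

```text
clock: 4.95
tcp_pos: [0.5196, 0.1752, 0.1979]
orientation: [3.075, 0.639, -0.004]
contact_force: [0.6, -0.6, -2.3]
grip_width: 0.0244
gripper_force: 49.4
```

Run:
```python
from h import *
import json
o=r.get_obs(); cv2.imwrite("pics/w3.png",eyes.grab_frame("wrist")[:,:,::-1])
np.save("T3.npy",wristT(o)); print(o["tcp_pos"],o["grip_width"],o["gripper_force"])
```

```text
[0.51964394 0.17518947 0.19791206] 0.02443388718768878 49.44117307662964
```

View pics/w3.png

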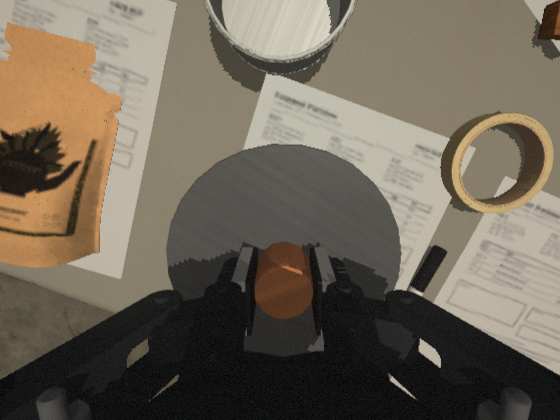

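The tin's mouth is cut off at the top, with its centre near (281,-10). I'm going 65 mm further on and measuring there.

{"fn": "step_arm", "kwargs": {
  "rows": [
    [0.04,0.017,0,0,0,0],
    [0.08,0.034,0,0,0,0],
    [0.1,0.043,0,0,0,0],
    [0.1,0.043,0,0,0,0],
    [0.1,0.043,0,0,0,0]
  ]
}}

```text
clock: 5.42
tcp_pos: [0.5801, 0.2018, 0.1986]
orientation: [3.075, 0.64, -0.002]
contact_force: [0.4, -0.2, -1.1]
grip_width: 0.0243
gripper_force: 49.4
```

{"fn": "step_arm", "kwargs": {
  "rows": [
    [0,0,0,0,0,0],
    [0,0,0,0,0,0]
  ]
}}

```text
clock: 5.58
tcp_pos: [0.5792, 0.2018, 0.199]
orientation: [3.075, 0.641, -0.002]
contact_force: [-0.2, 0.4, -1.6]
grip_width: 0.0242
gripper_force: 49.4
```

Run:
```python
from h import *
o=r.get_obs(); im=eyes.grab_frame("wrist")[:,:,::-1].copy(); cv2.imwrite("pics/w4.png",im)
np.save("T4.npy",wristT(o)); print(o["tcp_pos"],o["grip_width"],o["gripper_force"])
```

```text
[0.57922225 0.20184925 0.19901942] 0.02421826190537782 49.446043968200684
```

View pics/w4.png

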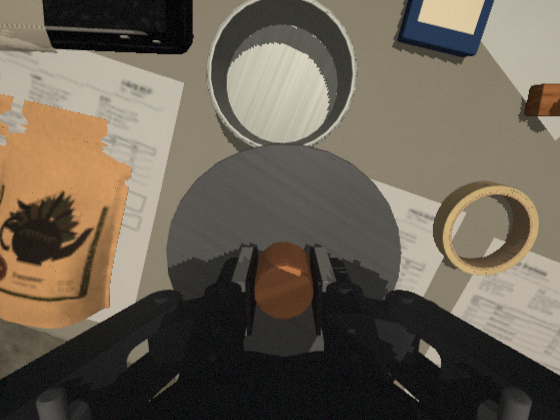

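Run:
```python
from h import *
from scipy.optimize import least_squares
im=cv2.imread("pics/w4.png"); T=np.load("T4.npy")
g=cv2.GaussianBlur(cv2.cvtColor(im,cv2.COLOR_BGR2GRAY),(3,3),0).astype(float)
c=(281,72); P=[]
pol=cv2.warpPolar(g,(90,360),c,90,cv2.INTER_LINEAR)
for t in range(360):
    d=np.gradient(pol[t])[62:80]; k=d.argmax(); a=np.radians(t); rr=62+k
    p=(c[0]+rr*np.cos(a),c[1]+rr*np.sin(a))
    if d[k]>6 and 2<p[1]<135: P.append(ray("wrist",p,.07,T)[:2])
P=np.array(P)
s=least_squares(lambda v:np.hypot(*(P-v[:2]).T)-v[2],[.66,.24,.052],loss='soft_l1',f_scale=.001)
print(len(P),s.x.round(4),np.median(abs(s.fun)).round(5))
tcp=np.array([.5792,.2018]); print((s.x[:2]-tcp).round(4),((s.x[:2]-tcp)/.6).round(4), ray("top",(158,174.5),.07).round(3))
```

```text
254 [0.6691 0.2421 0.0518] 0.00015
[0.0899 0.0403] [0.1498 0.0672] [0.668 0.241 0.07 ]
```

The mouth radius fits at 51.8 mm (true value 52), centred at (0.669, 0.242), which agrees with the top view. I'm moving over it.

{"fn": "step_arm", "kwargs": {
  "rows": [
    [0.05,0.022,0,0,0,0],
    [0.1,0.045,0,0,0,0],
    [0.15,0.067,0,0,0,0],
    [0.15,0.067,0,0,0,0],
    [0.15,0.067,0,0,0,0]
  ]
}}

```text
clock: 6.05
tcp_pos: [0.6705, 0.2434, 0.1985]
orientation: [-3.075, -0.642, 0.001]
contact_force: [0.0, -0.1, -1.7]
grip_width: 0.0244
gripper_force: 49.5
```

{"fn": "step_arm", "kwargs": {
  "rows": [
    [0,0,-0.03,0,0,0],
    [0,0,-0.06,0,0,0],
    [0,0,-0.09,0,0,0],
    [0,0,-0.11,0,0,0],
    [0,0,-0.11,0,0,0]
  ]
}}

```text
clock: 6.47
tcp_pos: [0.6676, 0.2415, 0.1302]
orientation: [3.074, 0.642, -0.009]
contact_force: [-0.1, -0.1, -1.9]
grip_width: 0.0244
gripper_force: 49.5
```

{"fn": "step_arm", "kwargs": {
  "rows": [
    [0,0,0,0,0,0],
    [0,0,0,0,0,0],
    [0,0,0,0,0,0]
  ]
}}

```text
clock: 6.72
tcp_pos: [0.6708, 0.2434, 0.1348]
orientation: [-3.075, -0.642, -0.004]
contact_force: [0.2, 0.1, -1.5]
grip_width: 0.0243
gripper_force: 49.5
```

{"fn": "step_arm", "kwargs": {
  "rows": [
    [-0.0025,-0.002,0,0,0,0],
    [-0.0025,-0.002,-0.02,0,0,0],
    [-0.0025,-0.002,-0.035,0,0,0],
    [-0.0025,-0.002,-0.05,0,0,0],
    [-0.0025,-0.002,-0.05,0,0,0]
  ]
}}

```text
clock: 7.13
tcp_pos: [0.6669, 0.2409, 0.0998]
orientation: [3.074, 0.642, -0.007]
contact_force: [-0.7, -0.9, -1.8]
grip_width: 0.0241
gripper_force: 49.5
```

{"fn": "step_arm", "kwargs": {
  "rows": [
    [0,0,-0.004,0,0,0],
    [0,0,-0.008,0,0,0],
    [0,0,-0.011,0,0,0],
    [0,0,-0.011,0,0,0],
    [0,0,-0.011,0,0,0]
  ]
}}

```text
clock: 7.55
tcp_pos: [0.6687, 0.2419, 0.0967]
orientation: [-3.075, -0.642, -0.0]
contact_force: [0.1, 0.1, -1.6]
grip_width: 0.024
gripper_force: 49.5
```

Still no contact; I'm lowering in 0.6 mm steps until it touches.

{"fn": "step_arm", "kwargs": {
  "rows": [
    [0,0,-0.001,0,0,0],
    [0,0,-0.002,0,0,0],
    [0,0,-0.002,0,0,0],
    [0,0,-0.002,0,0,0],
    [0,0,-0.002,0,0,0]
  ]
}}

```text
clock: 7.97
tcp_pos: [0.6689, 0.2419, 0.0959]
orientation: [-3.075, -0.642, -0.001]
contact_force: [-0.2, 0.4, 1.8]
grip_width: 0.0241
gripper_force: 49.8
```

{"fn": "step_arm", "kwargs": {
  "rows": [
    [0,0,-0.001,0,0,0],
    [0,0,-0.001,0,0,0],
    [0,0,-0.001,0,0,0],
    [0,0,-0.001,0,0,0]
  ]
}}

```text
clock: 8.3
tcp_pos: [0.6689, 0.2419, 0.0959]
orientation: [3.075, 0.642, 0.001]
contact_force: [-2.6, -1.2, 7.2]
grip_width: 0.024
gripper_force: 50.2
```

Contact came at z = 0.0959, the predicted seat height. I'm releasing and withdrawing.

{"fn": "step_arm", "kwargs": {
  "rows": [
    [0,0,0,0,0,0],
    [0,0,0,0,0,0],
    [0,0,0,0,0,0],
    [0,0,0,0,0,0],
    [0,0,0,0,0,0]
  ],
  "jaw": 0
}}

```text
clock: 8.72
tcp_pos: [0.6686, 0.2418, 0.0945]
orientation: [3.075, 0.642, -0.0]
contact_force: [0.1, 0.4, 0.1]
grip_width: 0.0825
gripper_force: 0.0
```

{"fn": "step_arm", "kwargs": {
  "rows": [
    [0,0,0,0,0,0],
    [0,0,0.01,0,0,0],
    [0,0,0.03,0,0,0],
    [0,0,0.08,0,0,0],
    [0,0,0.14,0,0,0]
  ]
}}

```text
clock: 9.13
tcp_pos: [0.6673, 0.2412, 0.1783]
orientation: [3.074, 0.642, -0.006]
contact_force: [0.1, 1.1, -0.5]
grip_width: 0.0854
gripper_force: 0.0
```

{"fn": "step_arm", "kwargs": {
  "rows": [
    [-0.03,-0.012,0.06,0,0,0],
    [-0.06,-0.025,0.08,0,0,0],
    [-0.06,-0.025,0.08,0,0,0],
    [-0.06,-0.025,0.08,0,0,0],
    [-0.06,-0.025,0.08,0,0,0]
  ]
}}

```text
clock: 9.55
tcp_pos: [0.6328, 0.2266, 0.2268]
orientation: [3.075, 0.642, 0.0]
contact_force: [1.0, -0.1, -0.1]
grip_width: 0.0854
gripper_force: 0.0
```

Run:
```python
from h import *
o=r.get_obs(); im=eyes.grab_frame("wrist")[:,:,::-1].copy(); T=wristT(o)
hsv=cv2.cvtColor(im,cv2.COLOR_BGR2HSV)
for a,e in blobs((hsv[...,1]>90)&(hsv[...,0]<20),200,9000): print('knob',np.round(e[0]+e[1],1),ray("wrist",e[0],.104,T).round(4))
sc=eyes.grab_frame("scene")[:,:,::-1]
a=np.hstack([cv2.resize(im,(400,300)),cv2.resize(sc[200:350,50:250],(400,300),interpolation=cv2.INTER_CUBIC)])
cv2.imwrite("pics/end.png",a)
```

```text
knob [287.4 337.5  24.8  34.3] [0.5252 0.1749 0.104 ]
knob [472.8 274.2  59.9  70.4] [0.6441 0.0569 0.104 ]
knob [528.7 161.9  36.4  71.9] [0.7419 0.0683 0.104 ]
knob [283.8 160.1  32.9  34.5] [0.6677 0.2409 0.104 ]
```

View pics/end.png

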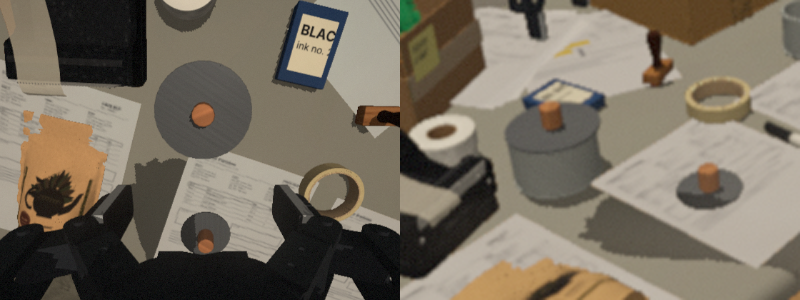

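The lid sits level on the tin with its knob at (0.668, 0.241), within 2 mm of the measured rim centre, and the gripper is clear. The smaller lid hasn't moved.

```bash
python3 -c "
from bench import r
print(r.hand_in())"
```

```text
the job is handed in; nothing more can be done
None
```

The wide lid is on the wide tin, level and at the expected seat height, lowered on and released at contact with the gripper clear; I handed the job in at about 10 s, but no verdict came back.

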